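# Snug shut the wing valve and bleed its line

## Task

On the aluminium dosing manifold, close the valve with the wing-shaped (flat bar) knob: turn it clockwise until you feel it come onto its seat, snug it gently to about 0.3 newton metres at the knob (less than 0.23 leaks, 0.6 crushes the seat) and let go. Then press the bleed button on the front of the manifold fully down, hold it there for a good second to vent the line, and let it come up. Do not touch the three neighbouring knobs, and leave the bell, gel jar, tire gauge and bumper corner where they are.

Things in the scene. Friction and masses are not known exactly. Their poses are not given: they have to be found in the camera images.
- manifold: Fixed aluminium block, 150 (x) x 260 (y) x 50 (z) mm, origin at the centre of its underside on the counter. At local x = +30 mm stands a row of four valves, 54 mm apart (local y = -81, -27, +27, +81 mm), in an order that changes. The bleed button is on the local -x half, nearer the robot.
- wing_base: Round fixed housing of the wing valve, 46 mm across, 12 mm tall, origin at the centre of its underside, on the manifold. Inside, unseen, is the seat, met after 0.3 to 1.3 rad of closing; from there the torque climbs by 1.8 N m per rad on top of the drag. It is tight when it bears on the knob's lug (18 mm off the axis) with over 6 N (0.06 rad past first touch), crushed over 28 N (0.27 rad).
- wing_knob: Brass wing knob: round foot 30 mm across, 6 mm high, on it an upright flat bar 44 mm long (local x), 10 mm thick (local y), 30 mm tall (local z 6 to 36 mm). Origin on its vertical axis under the foot, 62.5 mm over the counter. Closes clockwise seen from above, without rising. Drag 0.12 N m while turning (while paused it may read less, even reversed); the drag holds it where it is let go.
- wing_top (a point): Centre of the upper edge of the wing knob's bar, on its axis, 36 mm over the knob's origin.
- round_knob: Neighbour knob, leave untouched: plain round brass cylinder 30 mm across, 35 mm tall, on a housing like the wing valve's. Origin on its axis, 62.5 mm over the counter.
- lobe_knob: Neighbour knob, leave untouched: brass, three upright lobes, 30 mm across, 35 mm tall. Origin as for the round knob.
- cross_knob: Neighbour knob, leave untouched: brass, cross-shaped top 30 mm across, 36 mm tall. Origin as for the round knob.
- bleed (a joint): Travel of the bleed button in m: 0 up, 0.006 fully down; spring, about 6 N when fully down.
- bleed_top (a point): Centre of the top face of the bleed button (round steel cap, 22 mm across, in a dark steel housing), pressed straight down.
- bell: Bystander: blue push button counter bell, 76 mm across, 47 mm tall, loose; origin at the centre of its underside.
- gel_jar: Bystander: purple glass gel jar with metal lid, 68 mm across, 73 mm tall, loose; origin at the centre of its underside.
- tire_gauge: Bystander: chrome stick tire gauge, 160 mm long along local x, 19 mm high, lying loose; origin under the middle of its stem.
- bumper_corner: Bystander: orange plastic bumper guard corner, 90 x 90 x 60 mm, loose; origin at the centre of its underside.

How it is judged:
On the way, in this order (a step that is already met when the one before it is completed fails the run):
1. the wing valve bears tightly on its seat (contact force between wing_knob and wing_base above 6 N), for 0.3 s.
2. the knob is let go and the bleed button is held fully down (value of joint bleed above 0.0048 m and contact force between the fingers and wing_knob below 0.5 N), for 0.7 s.
At the end, for the whole second after the job is handed in: The wing valve still bears on its seat with more than 4 N at the lug, its knob is at rest, and the bleed button is up again (less than 1 mm down) (contact force between wing_knob and wing_base above 4 N and value of joint bleed below 0.001 m and angular speed of wing_knob below 0.05 rad/s); the robot touches nothing.
It fails at once if the valve seat is crushed: more than 28 N on it (contact force between wing_knob and wing_base above 28 N).
It fails at once if a neighbouring knob is touched (more than 1 N) (contact force between anything else and round_knob above 1 N or contact force between anything else and lobe_knob above 1 N or contact force between anything else and cross_knob above 1 N).
It fails at once if a bystander is moved by more than 10 mm (distance of any of bell, gel_jar, tire_gauge, bumper_corner from where it was at the start of the episode above 0.01 m).
It also fails if it takes over 64 s, if anything falls off the work surface, if the arm or the gripper's body presses on something with over 40 N, if the wrist force passes 120 N, or if a joint passes its speed limit or range.

## Robot

A 6-joint arm with a two-finger parallel gripper is mounted at the origin on the work surface. World frame = base frame: x ahead of the robot, y to its left, z up, the work surface at z = 0. Lengths are in m, angles in rad, forces in N, time in s.
With the tool pointing down it reaches from about 0.35 to 0.85 m from the base axis. Payload 8.1 kg.
Tool frame: the origin (TCP) lies midway between the tips of the shut fingers; the grasp point (between the pads) lies 19 mm behind it; z points along the fingers, y is the line along which they close (so a half turn about z gives the same grasp; the last joint's range is limited). The gripper opens to 93 mm and grips with 3 to 60 N. Pads are 15 mm wide; open, the fingers measure 128 mm over their backs; the gripper's body (75 mm by 188 mm) begins 65 mm behind the grasp point.
Start: joints at [1.251, 0.13, 1.488, -0, 1.523, -0.085], TCP at [0.14, 0.584, 0.219] pointing down, gripper open.
Joint ranges: [-2.96, 2.96], [-0.89, 2.26], [0.02, 2.5], [-1.34, 4.48], [0, 2.73], [-2.66, 2.66]. Speed limits (rad/s): [2.39, 2.39, 2.79, 3.14, 3.14, 3.14].

## Interface

Orientations are given as a rotation vector (axis times angle).
In Python, from plant import robot, cams gives the robot as it stands. The module is installed in compiled form; this text tells all that it offers.
- The arm moves only by the tool play_rows, never from a script. Its arguments are lists of equal length, an entry for each row: "slide": the shift along the tool's x, y, z scaled (see below), a list of three; "twist": the turn, a rotation vector about the tool's x, y, z scaled (see below), a list of three. A call has exactly 8 rows; each row shifts and turns the commanded pose from where the row before left it, along the tool's axes as they then stand; what a row does not reach is not made up. The controller multiplies each number of a shift by 25 cm and each number of a turn by 60 degrees. A row lasts 1/10 s, in which the tool goes at most 50 mm and 8.59 degrees, less where a joint would pass 70% of its speed; a pose out of reach is approached as far as the arm can. A call with a number of a shift or a turn outside -1 to 1 is refused whole. A call with a gripper value outside its range is refused whole. "fingers" is the closure, from -1 (fully open) to 1 (shut), set as the call begins (left out, the last holds). The fingers move at their own pace and stop on an object; "force" is the grip in N (left out, the last holds). Time passes only in rows, so rows that do not move let the fingers close, or fill a call up. It gives the time, the measured TCP pose, the force, the opening and the grip force at its end, in the units of the state.
- robot.read_state(): the state, without advancing time (a new reading comes with each control period).
- cams.read_camera(name): name is "side" or "top"; returns (picture, depth): 400x640x3 uint8, red, green, blue; 400x640 float32, m along the optical axis (not along the pixel's ray), 0 where there is no reading.
- cams.get_calibration(name): a dict with "fx", "fy", "cx", "cy" (pixels), "world_from_camera" (4x4, takes a point from camera to world coordinates). Camera axes: x right, y down, z forward; pixel columns grow to the right and rows downward; lengths in m; the calibration is good to about 2 mm. A picture is of the moment at which its call begins. get_calibration takes no time and is no camera call.
- robot.close_job(): hands the job in; it is judged then, once.
The state is a dict: "t": time; "q": joint angles; "dq": joint speeds; "joint_torque": joint torques, N m; "tool_pos": TCP position; "orientation": TCP orientation; "force": force on the tool from outside, world axes, zero at the start; "wrist_torque": the same for the moment, N m; "opening": finger opening in m; "gripper_force": force on a finger pad.
Only numpy, scipy, OpenCV 4.12 (cv2) and the standard library are available. Lean on these libraries where they do the work, as an engineer would, in place of code of your own. Each camera call takes 0.05 s, during which the arm holds its last target. There are 200 camera calls.

## Working session

There is one attempt and no reset: what is moved stays moved. The work goes in short steps, Python scripts to look and compute and a tool call to move; the robot and the scene stay as the last step left them, time stands still between calls to the robot, and variables do not carry over. Pictures are saved under pics/ and viewed, at most 10 in all, crops included, and the job is handed in when it is done.

Besides the shell and the picture viewer there is one more tool, called after "Emit:" in YAML: its name, and indented under it one key for each argument. play_rows: Moves the arm, as the interface text tells. Shifts and turns lie within -1 to 1; 1 stands for 25 cm of shift or 60 degrees of turn. Its arguments: {"type":"object","properties":{"slide":{"type":"array"},"twist":{"type":"array"},"fingers":{"type":"number"},"force":{"type":"number"}},"required":["slide","twist"]}

```bash
mkdir -p pics
cat > h.py <<'E'
import numpy as np, cv2
from plant import robot, cams
def grab(n):
    im,d=cams.read_camera(n); c=cams.get_calibration(n)
    v,u=np.mgrid[0:400,0:640]
    P=np.stack([(u-c['cx'])/c['fx']*d,(v-c['cy'])/c['fy']*d,d],-1)
    T=np.array(c['world_from_camera']); W=P@T[:3,:3].T+T[:3,3]
    W[d==0]=np.nan
    return im,W
E
python3 - <<'E'
from h import *
for n in ['top','side']:
    im,W=grab(n); np.save(n+'.npy',W); cv2.imwrite(f'pics/{n}0.png',im[:,:,::-1])
    print(n,cams.get_calibration(n)['world_from_camera'],cams.get_calibration(n)['fx'])
print(robot.read_state())
E
```

```text
top [[ 0.00216923 -0.98460293  0.17479237  0.39040961]
 [-0.99999477 -0.00171649  0.00274132 -0.01607761]
 [-0.00239908 -0.1747974  -0.9846015   1.13993459]
 [ 0.          0.          0.          1.        ]] 485.90160503847824
side [[-0.92436112 -0.30481432  0.22944445  0.31253237]
 [-0.38119072  0.71295155 -0.58855222  0.63627912]
 [ 0.01581637 -0.63149688 -0.77521708  0.92606826]
 [ 0.          0.          0.          1.        ]] 456.3112935862799
{'t': 0.1, 'q': array([ 1.25057079e+00,  1.31121529e-01,  1.48914601e+00, -3.56752444e-05,
        1.52298184e+00, -8.53807313e-02]), 'dq': array([ 0.0004407 , -0.00425626, -0.00395574,  0.00042722, -0.00245822,
        0.00017837]), 'joint_torque': array([ 1.01087706e-03, -5.61348581e+01, -4.93085897e+01,  7.69820320e-02,
        2.91319925e-02, -6.62297907e-05]), 'tool_pos': array([0.13943711, 0.58305778, 0.21768428]), 'orientation': array([-3.68008392e-01, -3.11966191e+00,  2.56006139e-03]), 'force': array([-0.44026906, -0.11219829,  0.36248558]), 'wrist_torque': array([0.06684445, 0.0134297 , 0.01773768]), 'gripper_force': 0.0, 'opening': 0.09281932149392952}
```

View pics/top0.png

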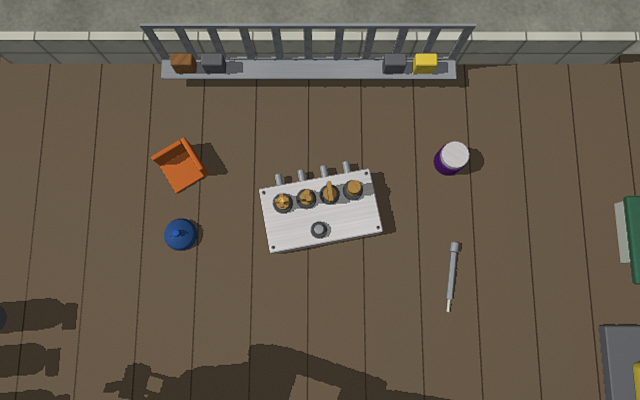

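View pics/side0.png

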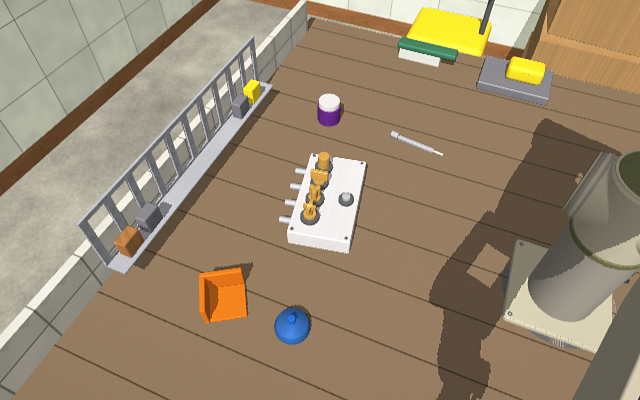

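Top: manifold centred near (320,210), with cross (283,202), lobe (306,198), wing (330,192), round (353,187) and the bleed button at (319,229). Side: the wing is near (318,177) and the button near (346,199).

Run:
```python
from h import *
for n,(a,b,c,d) in {'top':(255,390,160,255),'side':(280,370,140,255)}.items():
    W=np.load(n+'.npy')
    m=np.zeros((400,640),bool); m[c:d,a:b]=1
    S=W[...,2]
    t=m&(abs(S-.05)<.006)
    p=W[t][:,:2].astype(np.float32); r=cv2.minAreaRect(p); print(n,'block z',np.median(S[t]),r)
    k=m&(S>.085)
    N,L,st,ce=cv2.connectedComponentsWithStats(k.astype(np.uint8))
    for i in range(1,N):
        q=W[L==i]; 
        if len(q)<8: continue
        q2=q[q[:,2]>q[:,2].max()-.008]
        cc=q2[:,:2].mean(0); w,V=np.linalg.eigh(np.cov((q2[:,:2]-cc).T))
        print(ce[i],len(q),q[:,2].max(),cc,cv2.minAreaRect(q2[:,:2].astype(np.float32)),np.degrees(np.arctan2(V[1,1],V[0,1])))
    u,v=(319,229) if n=='top' else (346,199)
    g=W[v-10:v+11,u-10:u+11].reshape(-1,3); 
    print('bleed z',np.sort(g[:,2])[::20]); g2=g[g[:,2]>np.nanmax(g[:,2])-.004]; print(len(g2),g2.mean(0),(g2.min(0)+g2.max(0))/2,np.ptp(g2,axis=0))
    im=cv2.imread(f'pics/{n}0.png')[c:d,a:b]; im=cv2.resize(im,None,fx=5,fy=5,interpolation=cv2.INTER_CUBIC); cv2.imwrite(f'pics/{n}crop.png',im[:600,:800])
```

```text
top block z 0.04907382079108202 ((0.5642810463905334, -0.02914416790008545), (0.1502317190170288, 0.25976255536079407), 10.961586952209473)
[329.51546392 191.20618557] 97 0.10202406339872505 [ 0.59854806 -0.0498585 ] ((0.5993009805679321, -0.04969549551606178), (0.04355790838599205, 0.009867082349956036), 8.183682441711426) -172.9646311358331
[353.54362416 186.72483221] 149 0.10292227069513316 [ 0.60972265 -0.10285708] ((0.6089856624603271, -0.1026654839515686), (0.028310557827353477, 0.027498435229063034), 49.01447677612305) 59.40767725474167
[305.23 195.73] 100 0.10168126516930798 [0.58850578 0.00334741] ((0.5868292450904846, 0.0018149223178625107), (0.0246470645070076, 0.02497769147157669), 40.808692932128906) -159.1907056819069
[281.35643564 200.1980198 ] 101 0.10202229500762061 [0.57837806 0.05554169] ((0.5780500769615173, 0.05604562163352966), (0.025351345539093018, 0.024637918919324875), 44.92355728149414) -154.5554255996229
bleed z [0.04306134 0.04671602 0.04765104 0.04802898 0.04846111 0.04903991
 0.04953124 0.0499409  0.05054544 0.05108581 0.05221281 0.05590148
 0.05827066 
[... 866 characters left out ...]
43964576721, 0.003945048898458481), (0.02636590227484703, 0.0262650977820158), 74.46333312988281) 119.98846397281955
[309.03571429 206.42857143] 112 0.10520741441367565 [0.5800724  0.05786525] ((0.5805293321609497, 0.05754341930150986), (0.023722268640995026, 0.025503192096948624), 50.29047393798828) 156.02639806034324
bleed z [0.04676323 0.04895826 0.04949935 0.04990071 0.05011325 0.05043769
 0.05076655 0.0511978  0.05154712 0.05189234 0.05217783 0.05264944
 0.05345874 0.05451891 0.05663816 0.06085808 0.06202178 0.06298683
 0.06412192 0.06637407 0.07124474 0.07287537 0.0762403 ]
30 [ 0.51854069 -0.02391956  0.07392579] [ 0.51800968 -0.02393623  0.07427975] [0.01702891 0.0173735  0.00392111]
```

View pics/topcrop.png

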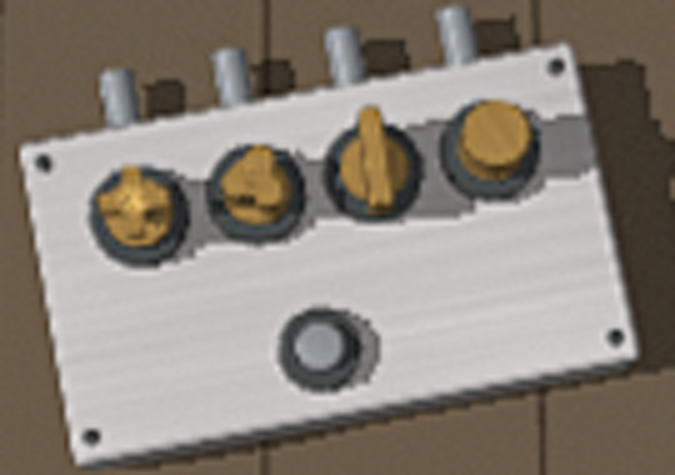

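View pics/sidecrop.png

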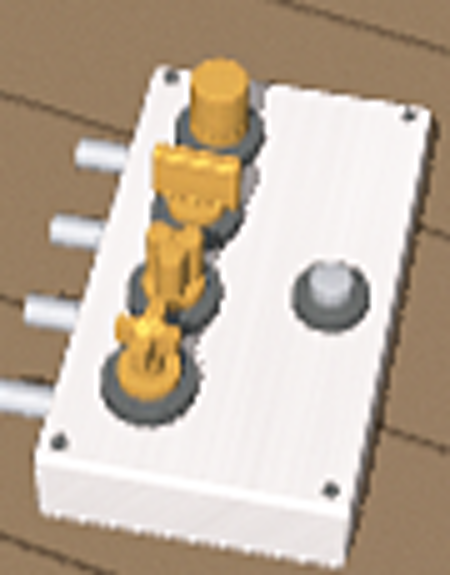

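The wing axis is near (0.600, -0.0485). The manifold fit predicts (0.5998, -0.0489), so they agree. The bar's yaw is about 8° and its top is near z = 0.0985. I'll narrow the fingers and fly over.

Emit:
play_rows:
  slide:
    - [-0.149,-0.127,0]
    - [-0.149,-0.127,0]
    - [-0.149,-0.127,0]
    - [-0.149,-0.127,0]
    - [-0.149,-0.127,0]
    - [-0.149,-0.127,0]
    - [-0.149,-0.127,0]
    - [-0.149,-0.127,0]
  twist:
    - [0,0,0]
    - [0,0,0]
    - [0,0,0]
    - [0,0,0]
    - [0,0,0]
    - [0,0,0]
    - [0,0,0]
    - [0,0,0]
  fingers: 0.44
  force: 20

```text
t: 0.9
tool_pos: [0.3709, 0.2654, 0.2184]
orientation: [-0.368, -3.12, 0.0]
force: [0.6, 0.3, -1.2]
opening: 0.0337
gripper_force: 0.0
```

Emit:
play_rows:
  slide:
    - [-0.149,-0.127,0]
    - [-0.149,-0.127,0]
    - [-0.149,-0.127,0]
    - [-0.149,-0.127,0]
    - [-0.149,-0.127,0]
    - [-0.149,-0.127,0]
    - [-0.149,-0.127,0]
    - [-0.149,-0.127,0]
  twist:
    - [0,0,0]
    - [0,0,0]
    - [0,0,0]
    - [0,0,0]
    - [0,0,0]
    - [0,0,0]
    - [0,0,0]
    - [0,0,0]

```text
t: 1.7
tool_pos: [0.6016, -0.0511, 0.2181]
orientation: [-0.368, -3.119, -0.0]
force: [0.8, -0.1, 0.5]
opening: 0.0261
gripper_force: 0.0
```

Emit:
play_rows:
  slide:
    - [0,0,0]
    - [0,0,0]
    - [0,0,0]
    - [0,0,0]
    - [0,0,0]
    - [0,0,0]
    - [0,0,0]
    - [0,0,0]
  twist:
    - [0,0,-0.12]
    - [0,0,-0.12]
    - [0,0,-0.117]
    - [0,0,0]
    - [0,0,0]
    - [0,0,0]
    - [0,0,0]
    - [0,0,0]

```text
t: 2.5
tool_pos: [0.601, -0.049, 0.2187]
orientation: [-0.217, 3.134, -0.0]
force: [-0.9, 0.3, -1.0]
opening: 0.0258
gripper_force: 0.0
```

```bash
cat >> h.py <<'E'
from scipy.spatial.transform import Rotation as Rn
def st():
    s=robot.read_state(); R=Rn.from_rotvec(s['orientation']).as_matrix()
    print('t',s['t'],'pos',s['tool_pos'].round(4),'yaw_y',np.degrees(np.arctan2(R[1,1],R[0,1])).round(2),'z',R[:,2].round(4),'F',s['force'].round(2),'M',s['wrist_torque'].round(3),'op',round(s['opening'],4),'gf',s['gripper_force'],'q6',s['q'][5].round(3)); return s,R
def to(x,y,z):
    s,R=st(); print('slide',(R.T@(np.array([x,y,z])-s['tool_pos'])/.25).round(4))
E
python3 -c "
from h import *
to(.5998,-.0487,.125)"
```

```text
t 2.5 pos [ 0.601  -0.049   0.2187] yaw_y 97.92 z [ 1.e-04  0.e+00 -1.e+00] F [-0.86  0.33 -1.03] M [-0.004  0.007 -0.017] op 0.0258 gf 0.0 q6 -1.876
slide [0.0047 0.002  0.3748]
```

Emit:
play_rows:
  slide:
    - [-0.001,0.001,0.1]
    - [0,0,0.1]
    - [0,0,0.1]
    - [0,0,0.075]
    - [0,0,0]
    - [0,0,0]
    - [0,0,0]
    - [0,0,0]
  twist:
    - [0,0,0]
    - [0,0,0]
    - [0,0,0]
    - [0,0,0]
    - [0,0,0]
    - [0,0,0]
    - [0,0,0]
    - [0,0,0]

```text
t: 3.3
tool_pos: [0.6023, -0.0491, 0.1267]
orientation: [-0.218, 3.131, -0.001]
force: [0.2, -1.4, -0.5]
opening: 0.0262
gripper_force: 0.0
```

```bash
python3 -c "
from h import *
im,W=grab('side'); cv2.imwrite('pics/s1.png',cv2.resize(im[110:230,260:400,::-1],None,fx=5,fy=5,interpolation=2))
for i in range(3): to(.5998,-.0487,.073)
print(cams.read_camera('top')[0].shape); to(.5998,-.0487,.073)"
```

```text
t 3.35 pos [ 0.6022 -0.0491  0.1265] yaw_y 97.96 z [ 2.5e-03 -4.0e-04 -1.0e+00] F [-1.14 -0.3   0.5 ] M [0.027 0.023 0.009] op 0.0259 gf 0.0 q6 -1.876
slide [0.0099 0.0029 0.214 ]
t 3.35 pos [ 0.6022 -0.0491  0.1265] yaw_y 97.96 z [ 2.5e-03 -4.0e-04 -1.0e+00] F [-1.14 -0.3   0.5 ] M [0.027 0.023 0.009] op 0.0259 gf 0.0 q6 -1.876
slide [0.0099 0.0029 0.214 ]
t 3.35 pos [ 0.6022 -0.0491  0.1265] yaw_y 97.96 z [ 2.5e-03 -4.0e-04 -1.0e+00] F [-1.14 -0.3   0.5 ] M [0.027 0.023 0.009] op 0.0259 gf 0.0 q6 -1.876
slide [0.0099 0.0029 0.214 ]
(400, 640, 3)
t 3.4 pos [ 0.602  -0.049   0.1262] yaw_y 97.97 z [ 1.9e-03 -4.0e-04 -1.0e+00] F [-0.44  0.5   0.49] M [-0.018 -0.031  0.042] op 0.0259 gf 0.0 q6 -1.876
slide [0.0089 0.0025 0.2127]
```

View pics/s1.png

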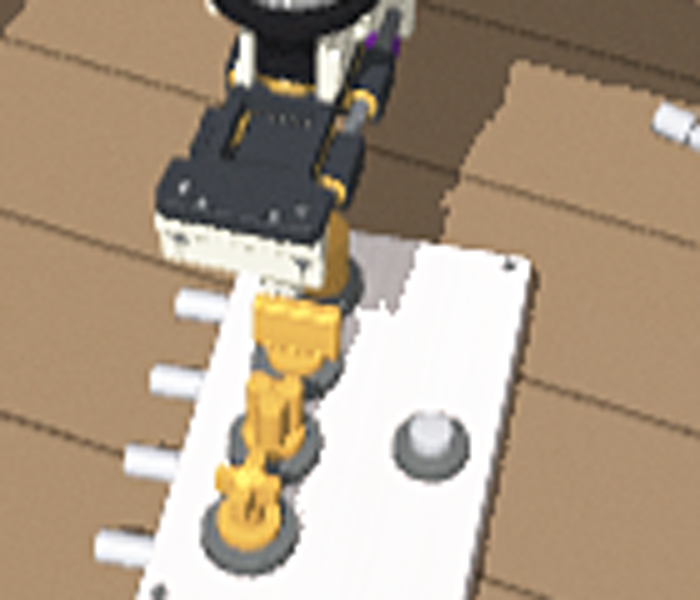

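```bash
python3 -c "
from h import *
for n in ['side','top']:
    c=cams.get_calibration(n); T=np.linalg.inv(np.array(c['world_from_camera']))
    for z in [.0985,.126,.145,.21]:
        p=T@[.602,-.049,z,1]; u,v=c['fx']*p[0]/p[2]+c['cx'],c['fy']*p[1]/p[2]+c['cy']; print(n,z,u,v,(u-260)*5,(v-110)*5)
im,W=grab('side')
q=W[140:172:3,300:322:3]; print((q*1000).round()[...,1]); print((q*1000).round()[...,2])
"
```

```text
side 0.0985 318.5069022439697 170.57553661378103 292.5345112198485 302.8776830689051
side 0.126 318.53286929348945 162.86996547179183 292.6643464674473 264.34982735895915
side 0.145 318.55141163646175 157.36763287894541 292.75705818230875 236.83816439472707
side 0.21 318.6188765489268 137.34781190573037 293.0943827446339 136.73905952865184
top 0.0985 329.1754097779867 189.2002050697132 345.8770488899336 396.00102534856603
top 0.126 329.5736981233144 186.63008593385155 347.86849061657193 383.15042966925773
top 0.145 329.86127343476807 184.77438812185454 349.30636717384033 373.8719406092727
top 0.21 330.93050812045414 177.87471214929252 354.6525406022707 339.3735607464626
[[  -3.   14.   -7.   -7.  -10.  -15.  -16.   -3.]
 [  25.   22.   21.   17.   14.   -7.  -10.    7.]
 [  31.   29.   26.   25.   21.   21.   16.   14.]
 [  40.   37.   32.   33.   30.   27.   27.   24.]
 [  47.   46.   42.   41.   37.   36.   35.   32.]
 [  43.   47.   44.   43.   41.   43.   40.   40.]
 [  39.   36.   42.   39.   41.   38.   42.   38.]
 [  38.   37.   37.   35.   33.   35.   31.   39.]
 [-130. -137.   nan   37.   33.   34.   33.   32.]
 [-124. -124. -128.  -90.  -19.  -22.  -23.  -87.]
 [ -85.  -88.  -77.  -78.  -40.  -44.  -51.  -53.]]
[[234. 255. 235. 237. 237. 234. 236. 253.]
 [255. 254. 256. 255. 254. 234. 233. 254.]
 [253. 253. 252. 254. 252. 256. 253. 253.]
 [254. 254. 251. 255. 254. 253. 256. 255.]
 [253. 255. 253. 254. 253. 254. 256. 256.]
 [239. 247. 246. 248. 249. 254. 253. 255.]
 [226. 225. 235. 235. 239. 239. 246. 245.]
 [215. 217. 220. 221. 222. 226. 225. 236.]
 [  3.  -1.  nan 214. 212. 216. 218. 219.]
 [ -2.   2.   1.  51. 140. 140. 142.  69.]
 [ 34.  34.  51.  54. 104. 102.  98.  98.]]
```

The picture shows the gripper body (lower edge at z≈0.21) hiding the fingers, and the wing just beneath it at crop (296,335). The geometry is consistent, so I'll descend and check before closing.

Emit:
play_rows:
  slide:
    - [0.008,0.002,0.03]
    - [0,0,0.06]
    - [0,0,0.06]
    - [0,0,0.06]
    - [0,0,0]
    - [0,0,0]
    - [0,0,0]
    - [0,0,0]
  twist:
    - [0,0,0]
    - [0,0,0]
    - [0,0,0]
    - [0,0,0]
    - [0,0,0]
    - [0,0,0]
    - [0,0,0]
    - [0,0,0]

```text
t: 4.25
tool_pos: [0.5991, -0.0487, 0.0721]
orientation: [0.218, -3.134, -0.0]
force: [0.2, -0.6, -0.7]
opening: 0.0259
gripper_force: 0.0
```

```bash
python3 -c "
from h import *
to(.5998,-.0487,.073)"
```

```text
t 4.25 pos [ 0.5991 -0.0487  0.0721] yaw_y 97.97 z [-3.e-04  0.e+00 -1.e+00] F [ 0.25 -0.64 -0.67] M [ 0.023  0.016 -0.041] op 0.0259 gf 0.0 q6 -1.876
slide [-0.0028 -0.0005 -0.0035]
```

No contact and the position is good. Closing on the bar with moderate force first.

Emit:
play_rows:
  slide:
    - [-0.002,0,0]
    - [0,0,0]
    - [0,0,0]
    - [0,0,0]
    - [0,0,0]
    - [0,0,0]
    - [0,0,0]
    - [0,0,0]
  twist:
    - [0,0,0]
    - [0,0,0]
    - [0,0,0]
    - [0,0,0]
    - [0,0,0]
    - [0,0,0]
    - [0,0,0]
    - [0,0,0]
  fingers: 1
  force: 40

```text
t: 5.05
tool_pos: [0.5999, -0.0494, 0.0726]
orientation: [-0.218, 3.134, -0.002]
force: [1.4, -6.1, -0.8]
opening: 0.0099
gripper_force: 40.0
```

```bash
python3 -c "
from h import *
to(.5998,-.0487,.073)"
```

```text
t 5.05 pos [ 0.5999 -0.0494  0.0726] yaw_y 97.94 z [ 6.e-04 -1.e-03 -1.e+00] F [ 1.39 -6.06 -0.79] M [-0.939 -0.143 -0.087] op 0.0099 gf 39.98834431171417 q6 -1.876
slide [ 0.0002  0.0028 -0.0017]
```

Emit:
play_rows:
  slide:
    - [0,-0.003,0]
    - [0,0,0]
    - [0,0,0]
    - [0,0,0]
    - [0,0,0]
    - [0,0,0]
    - [0,0,0]
    - [0,0,0]
  twist:
    - [0,0,0]
    - [0,0,0.04]
    - [0,0,0.04]
    - [0,0,0.04]
    - [0,0,0.04]
    - [0,0,0.04]
    - [0,0,0.04]
    - [0,0,0]
  force: 50

```text
t: 5.85
tool_pos: [0.5999, -0.0493, 0.0725]
orientation: [0.177, 3.136, 0.0]
force: [1.1, -2.4, 0.4]
opening: 0.0102
gripper_force: 50.0
```

```bash
python3 -c "
from h import *
to(.5998,-.0487,.073)"
```

```text
t 5.85 pos [ 0.5999 -0.0493  0.0725] yaw_y 83.54 z [ 3.e-04  1.e-04 -1.e+00] F [ 1.12 -2.45  0.38] M [-0.385 -0.191  0.002] op 0.0102 gf 49.99193251132965 q6 -1.625
slide [ 0.0007  0.0022 -0.0018]
```

Emit:
play_rows:
  slide:
    - [0,0,0]
    - [0,0,0]
    - [0,0,0]
    - [0,0,0]
    - [0,0,0]
    - [0,0,0]
    - [0,0,0]
    - [0,0,0]
  twist:
    - [0,0,0.02]
    - [0,0,0.02]
    - [0,0,0.02]
    - [0,0,0.02]
    - [0,0,0.02]
    - [0,0,0.02]
    - [0,0,0.02]
    - [0,0,0.02]

```text
t: 6.65
tool_pos: [0.5999, -0.0492, 0.0725]
orientation: [0.441, 3.11, 0.0]
force: [0.9, -0.3, 2.0]
opening: 0.0095
gripper_force: 50.0
```

```bash
python3 -c "
from h import *
to(.5998,-.0487,.073)"
```

```text
t 6.65 pos [ 0.5999 -0.0492  0.0725] yaw_y 73.87 z [ 3.e-04  2.e-04 -1.e+00] F [ 0.94 -0.29  1.98] M [-0.095 -0.2    0.178] op 0.0095 gf 50.02032816410065 q6 -1.457
slide [ 0.0011  0.0018 -0.0019]
```

Emit:
play_rows:
  slide:
    - [0,0,0]
    - [0,0,0]
    - [0,0,0]
    - [0,0,0]
    - [0,0,0]
    - [0,0,0]
    - [0,0,0]
    - [0,0,0]
  twist:
    - [0,0,0.01]
    - [0,0,0.01]
    - [0,0,0.01]
    - [0,0,0.01]
    - [0,0,0.01]
    - [0,0,0.01]
    - [0,0,0.01]
    - [0,0,0.01]

```text
t: 7.45
tool_pos: [0.6, -0.0492, 0.0726]
orientation: [0.569, 3.089, 0.0]
force: [2.0, 0.6, 3.2]
opening: 0.0097
gripper_force: 50.0
```

```bash
python3 -c "
from h import *
to(.5998,-.0487,.073)"
```

```text
t 7.45 pos [ 0.6    -0.0492  0.0726] yaw_y 69.12 z [ 4.e-04  1.e-04 -1.e+00] F [2.04 0.64 3.22] M [ 0.304 -0.315  0.085] op 0.0097 gf 50.019888281822205 q6 -1.374
slide [ 0.0014  0.0017 -0.0018]
```

Emit:
play_rows:
  slide:
    - [0,0,0]
    - [0,0,0]
    - [0,0,0]
    - [0,0,0]
    - [0,0,0]
    - [0,0,0]
    - [0,0,0]
    - [0,0,0]
  twist:
    - [0,0,0.016]
    - [0,0,0.016]
    - [0,0,0.016]
    - [0,0,0.016]
    - [0,0,0.016]
    - [0,0,0.016]
    - [0,0,0.016]
    - [0,0,0.016]

```text
t: 8.25
tool_pos: [0.6, -0.0492, 0.0725]
orientation: [0.775, 3.044, 0.0]
force: [3.2, 3.6, 4.2]
opening: 0.0099
gripper_force: 50.1
```

```bash
python3 -c "
from h import *
st()"
```

```text
t 8.25 pos [ 0.6    -0.0492  0.0725] yaw_y 61.42 z [ 3.e-04  2.e-04 -1.e+00] F [3.23 3.56 4.22] M [ 0.715 -0.573  0.3  ] op 0.0099 gf 50.074025988578796 q6 -1.239
```

Emit:
play_rows:
  slide:
    - [0,0,0]
    - [0,0,0]
    - [0,0,0]
    - [0,0,0]
    - [0,0,0]
    - [0,0,0]
    - [0,0,0]
    - [0,0,0]
  twist:
    - [0,0,0]
    - [0,0,0]
    - [0,0,0]
    - [0,0,0]
    - [0,0,0.004]
    - [0,0,0.004]
    - [0,0,0.004]
    - [0,0,0.004]

```text
t: 9.05
tool_pos: [0.6, -0.0492, 0.0725]
orientation: [0.799, 3.038, 0.001]
force: [3.2, 4.0, 4.8]
opening: 0.01
gripper_force: 50.1
```

```bash
python3 -c "
from h import *
st()
for i in range(8):
    cams.read_camera('top'); print(robot.read_state()['wrist_torque'][2].round(3),end=' ')
st()"
```

```text
t 9.05 pos [ 0.6    -0.0492  0.0725] yaw_y 60.53 z [ 4.e-04  3.e-04 -1.e+00] F [3.2  4.01 4.76] M [ 0.744 -0.66   0.282] op 0.01 gf 50.076865553855896 q6 -1.224
0.261 0.326 0.315 0.268 0.231 0.275 0.281 0.219 t 9.45 pos [ 0.6    -0.0492  0.0725] yaw_y 60.54 z [ 4.e-04  2.e-04 -1.e+00] F [2.97 4.74 3.77] M [ 0.788 -0.71   0.219] op 0.0096 gf 50.068143010139465 q6 -1.224
```

Emit:
play_rows:
  slide:
    - [0,0,0]
    - [0,0,0]
    - [0,0,0]
    - [0,0,0]
    - [0,0,0]
    - [0,0,0]
    - [0,0,0]
    - [0,0,0]
  twist:
    - [0,0,0.005]
    - [0,0,0.005]
    - [0,0,0.005]
    - [0,0,0.005]
    - [0,0,0.005]
    - [0,0,0]
    - [0,0,0]
    - [0,0,0]

```text
t: 10.25
tool_pos: [0.6, -0.0491, 0.0725]
orientation: [0.838, 3.027, 0.001]
force: [3.9, 3.7, 4.4]
opening: 0.0095
gripper_force: 50.1
```

```bash
python3 -c "
from h import *
st()
l=[]
for i in range(10):
    cams.read_camera('top'); l.append(robot.read_state()['wrist_torque'][2])
print(np.mean(l),np.std(l))
st()"
```

```text
t 10.25 pos [ 0.6    -0.0491  0.0725] yaw_y 59.05 z [ 5.e-04  2.e-04 -1.e+00] F [3.92 3.71 4.4 ] M [ 0.744 -0.693  0.291] op 0.0095 gf 50.08182227611542 q6 -1.198
0.29046255798463955 0.02053270450599146
t 10.75 pos [ 0.6    -0.0491  0.0725] yaw_y 59.05 z [ 5.e-04  2.e-04 -1.e+00] F [3.68 3.48 5.43] M [ 0.82  -0.698  0.274] op 0.01 gf 50.08192777633667 q6 -1.198
```

Even allowing for the drag, the paused 0.29 N m puts the seat torque between 0.17 and 0.41, which is tight and not crushed. Letting go.

Emit:
play_rows:
  slide:
    - [0,0,0]
    - [0,0,0]
    - [0,0,0]
    - [0,0,0]
    - [0,0,0]
    - [0,0,0]
    - [0,0,0]
    - [0,0,0]
  twist:
    - [0,0,0]
    - [0,0,0]
    - [0,0,0]
    - [0,0,0]
    - [0,0,0]
    - [0,0,0]
    - [0,0,0]
    - [0,0,0]
  fingers: 0.44

```text
t: 11.55
tool_pos: [0.5998, -0.0494, 0.0724]
orientation: [0.839, 3.027, -0.0]
force: [0.4, -0.2, -0.3]
opening: 0.0257
gripper_force: 0.0
```

Emit:
play_rows:
  slide:
    - [0,0,-0.02]
    - [0,0,-0.04]
    - [0,0,-0.08]
    - [0,0,-0.12]
    - [0,0,-0.12]
    - [0,0,0]
    - [0,0,0]
    - [0,0,0]
  twist:
    - [0,0,0]
    - [0,0,0]
    - [0,0,0]
    - [0,0,0]
    - [0,0,0]
    - [0,0,0]
    - [0,0,0]
    - [0,0,0]

```text
t: 12.35
tool_pos: [0.5993, -0.0493, 0.1667]
orientation: [-0.839, -3.026, 0.0]
force: [0.2, 0.2, -0.5]
opening: 0.0261
gripper_force: 0.0
```

```bash
python3 -c "
from h import *
im,W=grab('side')
im2,W2=grab('top')
for W,b in((W,(155,185,300,335)),):
    k=np.zeros((400,640),bool);k[b[0]:b[1],b[2]:b[3]]=1
    k&=(abs(W[...,2]-.095)<.01)&(np.hypot(W[...,0]-.6,W[...,1]+.0487)<.028)
    q=W[k][:,:2]; w,V=np.linalg.eigh(np.cov(q.T)); print(len(q),q.mean(0),np.degrees(np.arctan2(V[1,1],V[0,1])),cv2.minAreaRect(q.astype(np.float32)))
cv2.imwrite('pics/s2.png',cv2.resize(im[110:230,260:400,::-1],None,fx=5,fy=5,interpolation=2))
to(.518,-.025,.12)"
```

```text
97 [ 0.59946194 -0.04574051] 152.62177012288853 ((0.6002476811408997, -0.047169074416160583), (0.01094863098114729, 0.044465791434049606), 61.45417785644531)
t 12.45 pos [ 0.5989 -0.0492  0.166 ] yaw_y 59.02 z [-2.4e-03  4.0e-04 -1.0e+00] F [-0.35 -0.15 -0.02] M [-0.046  0.001 -0.003] op 0.0258 gf 0.0 q6 -1.197
slide [ 0.3269 -0.0833  0.1847]
```

View pics/s2.png

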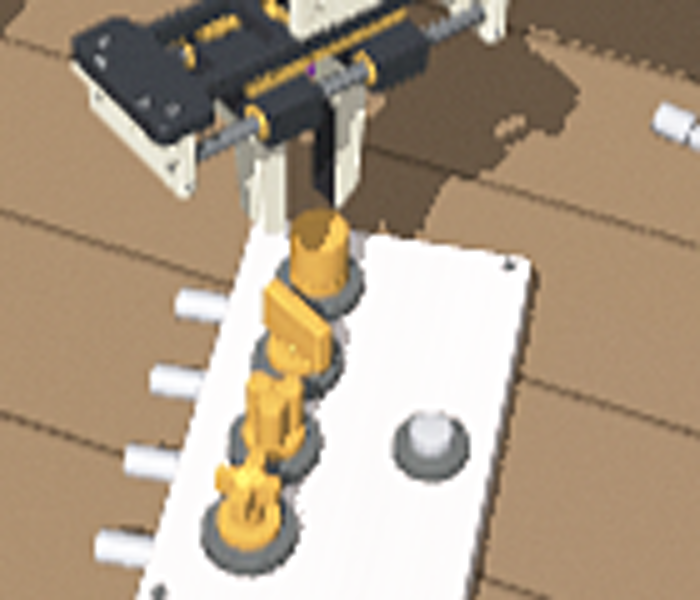

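The picture shows the wing turned to about -29° and holding, at crop (297,325), with its neighbours untouched. Next the button, with shut fingers.

Emit:
play_rows:
  slide:
    - [0.08,-0.021,0]
    - [0.082,-0.021,0]
    - [0.082,-0.021,0]
    - [0.082,-0.021,0]
    - [0,0,0.06]
    - [0,0,0.1]
    - [0,0,0]
    - [0,0,0]
  twist:
    - [0,0,0]
    - [0,0,0]
    - [0,0,0]
    - [0,0,0]
    - [0,0,0]
    - [0,0,0]
    - [0,0,0]
    - [0,0,0]
  fingers: 1
  force: 20

```text
t: 13.25
tool_pos: [0.5184, -0.0254, 0.1262]
orientation: [-0.838, -3.025, 0.001]
force: [0.1, -0.1, 0.5]
opening: 0.0003
gripper_force: 0.0
```

Emit:
play_rows:
  slide:
    - [0,0,0.03]
    - [0,0,0.03]
    - [0,0,0.03]
    - [0,0,0.02]
    - [0,0,0.01]
    - [0,0,0]
    - [0,0,0]
    - [0,0,0]
  twist:
    - [0,0,0]
    - [0,0,0]
    - [0,0,0]
    - [0,0,0]
    - [0,0,0]
    - [0,0,0]
    - [0,0,0]
    - [0,0,0]

```text
t: 14.05
tool_pos: [0.5194, -0.0254, 0.0978]
orientation: [0.839, 3.027, 0.0]
force: [-0.4, -0.3, 0.3]
opening: 0.0002
gripper_force: 0.0
```

```bash
python3 -c "
from h import *
to(.518,-.025,.07)"
```

```text
t 14.05 pos [ 0.5194 -0.0254  0.0978] yaw_y 59.03 z [ 7.e-04 -1.e-04 -1.e+00] F [-0.4  -0.31  0.28] M [-0.027 -0.001  0.008] op 0.0002 gf 0.0 q6 -1.178
slide [ 0.0058 -0.0014  0.1112]
```

Down in small steps until I feel force.

Emit:
play_rows:
  slide:
    - [0.005,0,0.02]
    - [0,0,0.02]
    - [0,0,0.02]
    - [0,0,0.02]
    - [0,0,0.01]
    - [0,0,0]
    - [0,0,0]
    - [0,0,0]
  twist:
    - [0,0,0]
    - [0,0,0]
    - [0,0,0]
    - [0,0,0]
    - [0,0,0]
    - [0,0,0]
    - [0,0,0]
    - [0,0,0]

```text
t: 14.85
tool_pos: [0.5183, -0.0248, 0.0752]
orientation: [0.839, 3.027, 0.0]
force: [0.1, 0.2, 1.1]
opening: 0.0005
gripper_force: 0.0
```

Emit:
play_rows:
  slide:
    - [0,0,0.004]
    - [0,0,0.004]
    - [0,0,0.004]
    - [0,0,0]
    - [0,0,0]
    - [0,0,0]
    - [0,0,0]
    - [0,0,0]
  twist:
    - [0,0,0]
    - [0,0,0]
    - [0,0,0]
    - [0,0,0]
    - [0,0,0]
    - [0,0,0]
    - [0,0,0]
    - [0,0,0]

```text
t: 15.65
tool_pos: [0.5181, -0.0248, 0.072]
orientation: [0.839, 3.027, -0.0]
force: [-1.2, 0.5, 2.0]
opening: 0.0
gripper_force: 0.9
```

Emit:
play_rows:
  slide:
    - [0,0,0.004]
    - [0,0,0.004]
    - [0,0,0]
    - [0,0,0]
    - [0,0,0]
    - [0,0,0]
    - [0,0,0]
    - [0,0,0]
  twist:
    - [0,0,0]
    - [0,0,0]
    - [0,0,0]
    - [0,0,0]
    - [0,0,0]
    - [0,0,0]
    - [0,0,0]
    - [0,0,0]

```text
t: 16.45
tool_pos: [0.5181, -0.0248, 0.0699]
orientation: [0.839, 3.027, 0.0]
force: [0.7, -0.3, 3.3]
opening: 0.0006
gripper_force: 1.6
```

Emit:
play_rows:
  slide:
    - [0,0,0.004]
    - [0,0,0.004]
    - [0,0,0]
    - [0,0,0]
    - [0,0,0]
    - [0,0,0]
    - [0,0,0]
    - [0,0,0]
  twist:
    - [0,0,0]
    - [0,0,0]
    - [0,0,0]
    - [0,0,0]
    - [0,0,0]
    - [0,0,0]
    - [0,0,0]
    - [0,0,0]

```text
t: 17.25
tool_pos: [0.5181, -0.0248, 0.0679]
orientation: [0.839, 3.027, 0.0]
force: [0.1, 0.0, 5.1]
opening: 0.0003
gripper_force: 2.3
```

Emit:
play_rows:
  slide:
    - [0,0,0.004]
    - [0,0,0.003]
    - [0,0,0.003]
    - [0,0,0]
    - [0,0,0]
    - [0,0,0]
    - [0,0,0]
    - [0,0,0]
  twist:
    - [0,0,0]
    - [0,0,0]
    - [0,0,0]
    - [0,0,0]
    - [0,0,0]
    - [0,0,0]
    - [0,0,0]
    - [0,0,0]

```text
t: 18.05
tool_pos: [0.5182, -0.0248, 0.0662]
orientation: [0.839, 3.027, -0.0]
force: [-4.4, 0.8, 11.5]
opening: 0.0005
gripper_force: 6.0
```

Emit:
play_rows:
  slide:
    - [0,0,0.003]
    - [0,0,0]
    - [0,0,0]
    - [0,0,0]
    - [0,0,0]
    - [0,0,0]
    - [0,0,0]
    - [0,0,0]
  twist:
    - [0,0,0]
    - [0,0,0]
    - [0,0,0]
    - [0,0,0]
    - [0,0,0]
    - [0,0,0]
    - [0,0,0]
    - [0,0,0]

```text
t: 18.85
tool_pos: [0.5182, -0.0248, 0.0661]
orientation: [0.839, 3.027, -0.0]
force: [-5.7, 0.1, 17.5]
opening: 0.0005
gripper_force: 9.0
```

The button is on its stop: the force jumped and z stopped moving. Holding, then releasing.

Emit:
play_rows:
  slide:
    - [0,0,0]
    - [0,0,0]
    - [0,0,0]
    - [0,0,0]
    - [0,0,0]
    - [0,0,0]
    - [0,0,0]
    - [0,0,0]
  twist:
    - [0,0,0]
    - [0,0,0]
    - [0,0,0]
    - [0,0,0]
    - [0,0,0]
    - [0,0,0]
    - [0,0,0]
    - [0,0,0]

```text
t: 19.65
tool_pos: [0.5183, -0.0248, 0.0661]
orientation: [0.839, 3.027, -0.0]
force: [-6.9, 0.6, 18.5]
opening: 0.0005
gripper_force: 9.0
```

Emit:
play_rows:
  slide:
    - [0,0,-0.02]
    - [0,0,-0.03]
    - [0,0,-0.08]
    - [0,0,-0.15]
    - [0,0,-0.15]
    - [0,0,0]
    - [0,0,0]
    - [0,0,0]
  twist:
    - [0,0,0]
    - [0,0,0]
    - [0,0,0]
    - [0,0,0]
    - [0,0,0]
    - [0,0,0]
    - [0,0,0]
    - [0,0,0]

```text
t: 20.45
tool_pos: [0.517, -0.0246, 0.1705]
orientation: [-0.838, -3.025, 0.001]
force: [-0.4, 0.7, -0.4]
opening: 0.0003
gripper_force: 0.0
```

```bash
python3 -c "
from h import *
im,W=grab('side'); st()
k=np.zeros((400,640),bool);k[155:185,300:335]=1
k&=(abs(W[...,2]-.095)<.01)&(np.hypot(W[...,0]-.6,W[...,1]+.0487)<.028)
q=W[k][:,:2]; print(len(q),cv2.minAreaRect(q.astype(np.float32)))
g=W[189:210,336:357].reshape(-1,3); print(g[np.hypot(g[:,0]-.518,g[:,1]+.025)<.008][:,2].round(3))
"
```

```text
t 20.5 pos [ 0.5168 -0.0246  0.1702] yaw_y 59.03 z [-3.3e-03  4.0e-04 -1.0e+00] F [-0.26 -0.08 -0.04] M [ 0.011 -0.057 -0.047] op 0.0006 gf 0.0 q6 -1.177
97 ((0.5994635820388794, -0.04810778796672821), (0.012487269937992096, 0.04308696091175079), 64.7916030883789)
[0.074 0.075 0.073 0.075 0.073 0.077 0.074 0.074 0.074 0.074 0.073 0.075
 0.073 0.075 0.072 0.07  0.074 0.07  0.07  0.074 0.077 0.074 0.071 0.074
 0.073 0.069 0.07 ]
```

The button is up. I'll check that the wing isn't creeping by averaging several frames.

```bash
python3 -c "
from h import *
for n,b in [('side',(155,185,300,335))]*12+[('top',(175,205,315,345))]*6:
    im,W=grab(n)
    k=np.zeros((400,640),bool);k[b[0]:b[1],b[2]:b[3]]=1
    k&=(abs(W[...,2]-.096)<.008)&(np.hypot(W[...,0]-.6,W[...,1]+.0487)<.026)
    q=W[k][:,:2]
    if len(q)<20: print(n,len(q)); continue
    w,V=np.linalg.eigh(np.cov(q.T)); a=np.degrees(np.arctan2(V[1,1],V[0,1])); print(n,len(q),((a+90)%180-90).round(1),(cv2.minAreaRect(q.astype(np.float32))[2]-90).__round__(1))
cv2.imwrite('pics/s3.png',cv2.resize(cams.read_camera('side')[0][110:230,260:400,::-1],None,fx=5,fy=5,interpolation=2))
"
```

```text
side 90 -28.0 -27.8
side 88 -28.7 -27.4
side 87 -27.3 -28.6
side 87 -27.6 -28.8
side 93 -27.4 -29.5
side 93 -27.4 -26.4
side 88 -28.3 -27.8
side 92 -28.4 -28.5
side 92 -27.4 -27.4
side 91 -27.9 -28.3
side 89 -27.8 -26.9
side 88 -27.5 -28.0
top 0
top 0
top 0
top 0
top 0
top 0
```

View pics/s3.png

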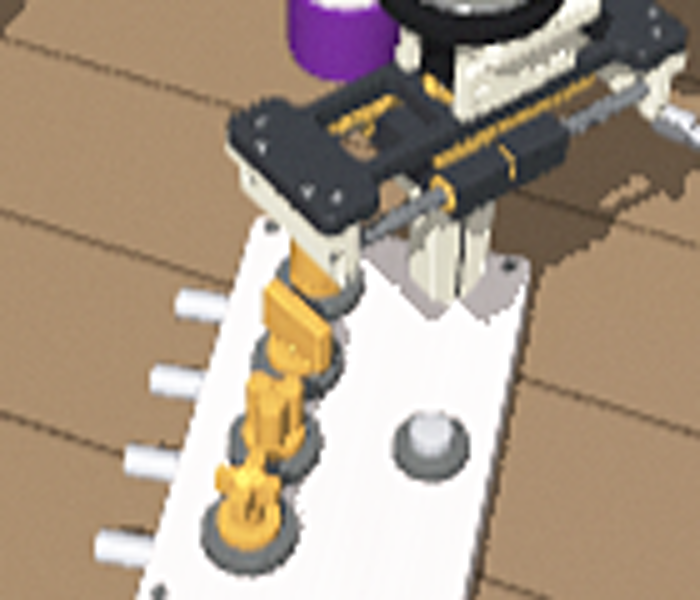

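The bar is steady at -27.9° with no creep, and the button is up at crop (432,435). Handing in.

```bash
python3 -c "
from h import *
st(); print(robot.close_job())"
```

```text
t 21.45 pos [ 0.5181 -0.0248  0.1722] yaw_y 59.03 z [ 1.e-04 -1.e-04 -1.e+00] F [-0.17  0.3  -0.77] M [-0.09   0.015  0.027] op 0.0002 gf 0.0 q6 -1.177
the job is handed in; nothing more can be done
None
```

I closed the wing valve onto its seat at about 0.29 N m, let go, held the bleed button fully down for over a second until it was released, and handed the job in at 21.5 s; the hand-in returned no verdict.

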